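# Close up the steam cleaner after topping it up

## Task

The jeweller's steam cleaner has just been filled. Lift the filling funnel out of the brass filler neck and stand it spout down in the steel beaker, then reach into the well and turn the black fill-valve knob clockwise until you feel it land on its seat, and nip it up firmly but never force it: the seat is soft. Do not knock or lean on the filling well, and leave the other things on the bench alone.

Things in the scene. Friction and masses are not known exactly. Their poses are not given: they have to be found in the camera images.
- steamer: bench steam cleaner, fixed: a stainless box 300 (x) x 280 (y) x 190 high; origin under its centre, x from its front panel (robot side) to its far side, z up. Its deck is flat, at 190, with a recess, the filling well. On the far part of the deck, at x about 100, stand a small dial 12 high and a brass safety valve 30 high
- well: the fixed deck with the filling well and brass filler neck (not the knob); origin and axes as the steamer. The well is a rectangular recess 94 (x) x 130 (y), 44 deep, floor at 146, centre at (-20, 0), with a lip 3 high round it. In it stand the knob, axis at (-20, -19), and the neck, axis at (-20, 35). Over 30 N from the robot on it counts as knocking or leaning
- knob_grip (a point): point to grip on the knob's upright axis, 24 above the well floor; axes as the steamer's. Knob: round, fluted, black plastic, 36 across, 24 high, from 10 to 34 above the well floor, its top 10 below the deck. From its axis: 47 to the near and far walls, 46 to the right wall, 41 to the neck's outside. It does not rise or sink as it turns
- fill_valve (a joint): angle of the knob, rad; grows as it turns clockwise seen from above (closing). Starts open, at 0.2 to 0.9. The packing drags with a steady 0.25 N m either way, so the knob stays where it is left (and at a standstill the drag can act in either direction). The stem first touches its seat somewhere between 1.5 and 2.6 (seat wear: nothing measures it). Thread ends at 4.0
- fill_stem: the valve's stem inside the machine, out of sight; it turns with the knob. Past first touch the seat adds about 1.7 N m per rad of turn to the knob's torque, pressing on the stem with 34 N per N m. Properly nipped up: 0.15 to 0.45 N m more than before touch; let go, it may ease back until 0.25 N m (8 N) is left, and is still shut. Under 3 N it leaks; over 20 N (0.6 N m more) the seat is cut
- neck_mouth (a point): centre of the mouth of the brass filler neck, 30 above the well floor (14 below the deck); neck 25 outside, bore 18; axes as the steamer's. The funnel that stands in it overhangs the knob
- funnel: aluminium funnel, about 90 g, at first upright and loose in the neck: spout 14 across, 26 long; seating ring 24 across from 28 to 33; cone to 34 across; at 50.5 a flat shoulder out to an upright round collar 63 across, up to the rim at 86.5. Origin at the spout's tip, z up. In the neck the tip is 2 above the well floor and the collar, where it is gripped, from 8 to 44 above the deck
- beaker: open upright steel beaker, 54 outside, 48 inside, 80 high, about 0.3 kg, loose on the bench; one of three round things standing on the right; origin under its centre. The funnel stands in it with its flat shoulder on the rim and its origin 29.5 above the beaker's underside
- beaker_rim (a point): centre of the beaker's mouth, 80 above the bench
- punch_block: bystander: round wooden punch block, 72 across and 42 high, short steel punches standing in it to 76 high; origin under its centre
- tin: bystander: closed steel tin, 60 across, 62 high; origin under its centre
- hammer: bystander: small hammer lying down, 240 long; origin under its middle
- mandrel: bystander: tapered aluminium ring mandrel lying down, 270 long, 26 thick; origin under its middle
- file: bystander: file with wooden handle lying down, about 240 long; origin under its middle
- brush: bystander: bench brush lying down, about 195 long, 24 high; origin under its middle
- tweezers: bystander: steel tweezers, 120 long and 7 high, lying on the machine's deck along its right (-y) side; origin under the middle
There are look-alikes about, which are no part of the job. Leave any purple look-alike of the funnel alone.

How it is judged:
On the way, in this order (a step that is already met when the one before it is completed fails the run):
1. the funnel stands released in the beaker (horizontal distance between funnel and beaker_rim below 0.012 m and z of funnel in the frame of beaker between 0.025 and 0.036 m and angle between funnel's own z axis and vertical below 0.2 rad and angle between beaker's own z axis and vertical below 0.1 rad and contact force between the fingers and funnel below 0.1 N), for 0.2 s.
2. the fill valve is seated and nipped up (contact force between fill_stem and anything else above 3 N), for 0.2 s.
At the end, for the whole second after the job is handed in: the funnel stands released and still in the beaker, spout down (centred within 12 mm, upright within 0.2 rad, resting on the rim), the beaker upright, and the stem presses on its seat with more than 3 N (never more than 20 N), the knob at rest (all of step 1 and contact force between fill_stem and anything else above 3 N and linear speed of funnel below 0.02 m/s and velocity of joint fill_valve below 0.05 rad/s); the robot touches nothing.
It fails at once if the valve is forced: more than 20 N on its soft seat (contact force between fill_stem and anything else above 20 N).
It fails at once if the filling well is knocked or leaned on with more than 30 N (contact force between any of the fingers, the arm and well above 30 N).
It fails at once if another thing on the bench is shifted by more than 30 mm (distance of any of punch_block, tin, hammer, mandrel, file, brush, tweezers from where it was at the start of the episode above 0.03 m).
It also fails if it takes over 72 s, if anything falls off the work surface, if the arm or the gripper's body presses on something with over 40 N, if the wrist force passes 120 N, or if a joint passes its speed limit or range.

## Robot

A 6-joint arm with a two-finger parallel gripper is mounted at the origin on the work surface. World frame = base frame: x ahead of the robot, y to its left, z up, the work surface at z = 0. Lengths are in m, angles in rad, forces in N, time in s.
With the tool pointing down it reaches from about 0.4 to 0.825 m from the base axis. Payload 7 kg.
Tool frame: the origin (TCP) lies midway between the tips of the shut fingers; the grasp point (between the pads) lies 19 mm behind it; z points along the fingers, y is the line along which they close (so a half turn about z gives the same grasp; the last joint's range is limited). The gripper opens to 88 mm and grips with 3 to 60 N. Pads are 19 mm wide; open, the fingers measure 130 mm over their backs; the gripper's body (78 mm by 193 mm) begins 47 mm behind the grasp point.
Start: joints at [1.413, 0.359, 0.012, 0, -1.224, -0.288], TCP at [0.291, 0.609, 0.227] pointing down, gripper open.
Joint ranges: [-3.07, 3.07], [-1.43, 2.12], [-1.02, 1.25], [-3.03, 1.67], [-3.05, -0], [-3.03, 3.03]. Speed limits (rad/s): [2.39, 2.39, 3.01, 3.14, 3.14, 3.14].

## Interface

Orientations are given as [roll, pitch, yaw] about the fixed x, y, z axes, in that order (R = Rz(yaw) Ry(pitch) Rx(roll)).
In Python, from station import get_state, grab_frame, calibration, job_done, boxes_of, regions_of, spot_point gives the robot as it stands. The module is installed in compiled form; this text tells all that it offers.
- The arm moves only by the tool arm_command, never from a script. Its argument "commands" is a list of rows, each an object of numbers: "tx", "ty", "tz": the shift along the tool's x, y, z each as a share of 25 cm, from -1 to 1; "twist": the turn about the tool's z as a share of 180 degrees, from -1 to 1. A call has exactly 8 rows; each row is the pose to reach, as a shift and turn from the pose commanded when the call began, along the tool's axes at that moment, turning the shorter way round; what a row does not reach only later rows make up. A row lasts 1/12 s, in which the tool goes at most 41.7 mm and 7.16 degrees, less where a joint would pass 70% of its speed; a pose out of reach is approached as far as the arm can. A call with a number of a shift or a turn outside -1 to 1 is refused whole. A call with a gripper value outside its range is refused whole. "claw" is the opening, from 0 (shut) to 1 (fully open), set as the call begins (left out, the last holds). The fingers move at their own pace and stop on an object; "grip_force" is the grip in N (left out, the last holds). Time passes only in rows, so rows that repeat a pose let the fingers close, or fill a call up. It gives the time, the measured TCP pose, the force, the opening and the grip force at its end, in the units of the state.
- get_state(): the state, without advancing time (a new reading comes with each control period).
- grab_frame(name): name is "side" or "top"; returns the picture (384x512x3 uint8, red, green, blue); there is no depth.
- calibration(name): a dict with "camera_matrix" (3x3 intrinsics, pixels), "extrinsics" (4x4, takes a point from camera to world coordinates). Camera axes: x right, y down, z forward; pixel columns grow to the right and rows downward; lengths in m; the calibration is good to about 2 mm. A picture is of the moment at which its call begins. calibration takes no time and is no camera call.
- job_done(): hands the job in; it is judged then, once.
Trained networks look in the newest picture that a camera, given by its name, has taken for a name from the list of things; names that differ only in an ending like _2 or _b are one class to them, and where a whole thing is asked for, a point or a joint stands for the part that bears it (a point fixed in the world has none). Each returns a list of dicts, best first, with "score" (0 to 1); they miss things now and then, are a little off and sometimes report something else, mostly with a low value. They report only what shows in the picture. A call takes as long as a camera call. They do not tell look-alikes from the thing itself.
- boxes_of(query, camera): "rect" ([left, top, right, bottom] in pixels, round what is visible of it).
- regions_of(query, camera): "region" (384x512 bool, what is visible of it) and "rect" ([left, top, right, bottom] in pixels, round what is visible of it).
- spot_point(query, camera): "uv" ([column, row] in pixels: a listed point, or the origin of a listed thing).
The state is a dict: "t": time; "q": joint angles; "qd": joint speeds; "joint_efforts": joint torques, N m; "eef_pos": TCP position; "ee_rot": TCP orientation; "force": force on the tool from outside, world axes, zero at the start; "moment": the same for the moment, N m; "width": finger opening in m; "gripper_force": force on a finger pad.
Only numpy, scipy, OpenCV 4.12 (cv2) and the standard library are available. Lean on these libraries where they do the work, as an engineer would, in place of code of your own. Each camera call takes 0.05 s, during which the arm holds its last target. There are 200 camera calls.

## Working session

There is one attempt and no reset: what is moved stays moved. The work goes in short steps, Python scripts to look and compute and a tool call to move; the robot and the scene stay as the last step left them, time stands still between calls to the robot, and variables do not carry over. Pictures are saved under pics/ and viewed, at most 10 in all, crops included, and the job is handed in when it is done.

Besides the shell and the picture viewer there is one more tool, called after "Request:" as name(argument=value, ...) on one line, values as JSON. arm_command: Moves the arm, as the interface text tells. Shift numbers are shares of 25 cm and turn numbers shares of 180 degrees, none past 1 either way. Its arguments: {"type":"object","properties":{"commands":{"type":"array"},"claw":{"type":"number"},"grip_force":{"type":"number"}},"required":["commands"]}

```bash
mkdir -p pics
python3 - <<'E'
from station import *
import cv2,numpy as np
s=get_state();print({k:np.round(v,3) for k,v in s.items()})
for c in("side","top"):
    f=grab_frame(c);cv2.imwrite(f"pics/{c}0.png",cv2.resize(f[:,:,::-1],(800,600)))
    k=calibration(c);print(c,np.round(k["camera_matrix"],1).tolist(),np.round(k["extrinsics"],3).tolist())
    for n in("funnel","beaker","beaker_rim","neck_mouth","knob_grip","steamer"):
        print(n,[(np.round(d["uv"],1).tolist(),round(d["score"],2)) for d in spot_point(n,c)[:3]])
E
```

```text
{'t': np.float64(0.0), 'q': array([ 1.413,  0.359,  0.011, -0.   , -1.224, -0.288]), 'qd': array([ 0.002, -0.   ,  0.   ,  0.   , -0.001,  0.001]), 'joint_efforts': array([ 1.0000e-03, -5.8271e+01,  2.9307e+01,  6.9970e+00,  7.0000e-03,
       -0.0000e+00]), 'eef_pos': array([0.291, 0.609, 0.226]), 'ee_rot': array([ 3.14 , -0.   , -0.446]), 'force': array([-0.006, -0.117, -0.475]), 'moment': array([-0.003, -0.028,  0.062]), 'gripper_force': np.float64(0.0), 'width': np.float64(0.088)}
side [[367.9, 0.0, 253.7], [0.0, 367.9, 190.7], [0.0, 0.0, 1.0]] [[0.999, -0.025, 0.036, 0.5], [-0.043, -0.694, 0.719, -0.732], [0.007, -0.72, -0.694, 0.843], [0.0, 0.0, 0.0, 1.0]]
funnel [([315.9, 152.4], 0.74), ([247.6, 139.2], 0.73), ([183.0, 176.3], 0.65)]
beaker [([274.8, 299.1], 0.85)]
beaker_rim [([276.8, 277.0], 0.63)]
neck_mouth [([245.6, 129.3], 0.66)]
knob_grip [([247.3, 141.9], 0.83)]
steamer [([255.6, 177.8], 0.73)]
top [[476.7, 0.0, 260.3], [0.0, 476.7, 186.4], [0.0, 0.0, 1.0]] [[0.002, -0.991, 0.131, 0.363], [-1.0, -0.002, -0.001, 0.01], [0.002, -0.131, -0.991, 1.487], [0.0, 0.0, 0.0, 1.0]]
funnel [([184.4, 187.0], 0.91), ([186.2, 267.0], 0.91), ([159.2, 116.5], 0.91)]
beaker [([343.5, 177.1], 0.75), ([200.5, 193.0], 0.3), ([348.2, 138.4], 0.19)]
beaker_rim [([344.5, 173.9], 0.69)]
neck_mouth [([180.2, 189.8], 0.6)]
knob_grip [([201.1, 189.8], 0.59)]
steamer [([201.2, 191.5], 0.56)]
```

View pics/side0.png

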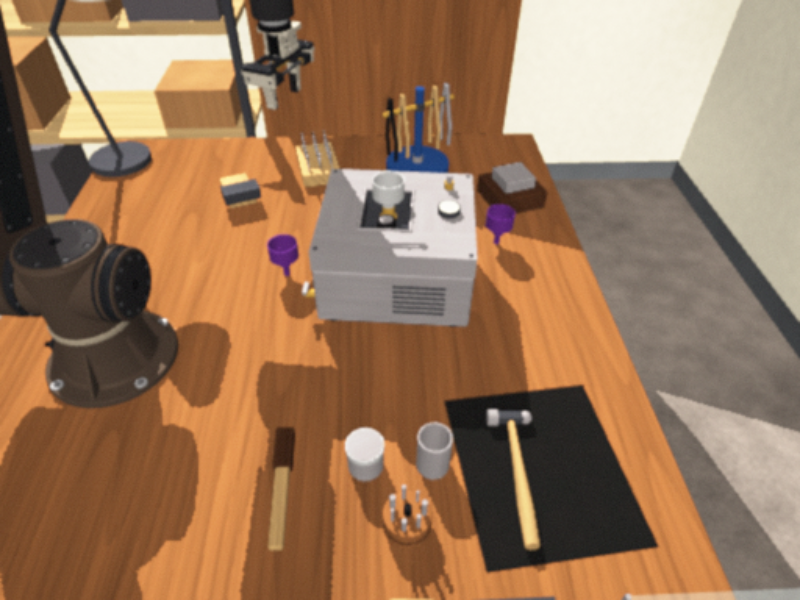

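View pics/top0.png

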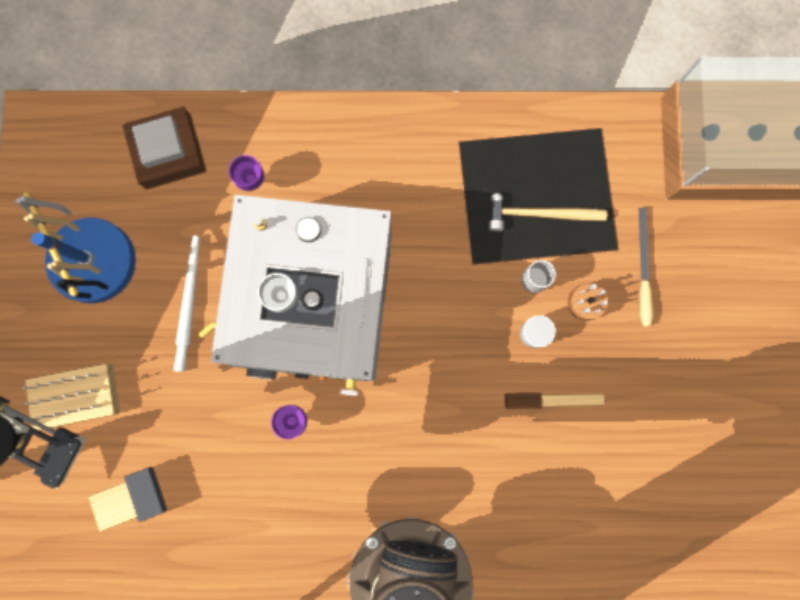

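Top view (800x600 scale): the funnel in the well is at (278,293), the knob at (313,299), the open beaker at (540,275), and the tin and punch block are next to it. The purple funnels are decoys. Next I fit silhouettes to get metric poses.

```bash
cat > h.py <<'E'
from station import *
import cv2,numpy as np
from scipy.optimize import minimize
C={c:calibration(c) for c in("side","top")}
def proj(P,c):
    E=np.linalg.inv(C[c]["extrinsics"]);p=(C[c]["camera_matrix"]@(E[:3,:3]@np.atleast_2d(P).T+E[:3,3:])).T
    return p[:,:2]/p[:,2:]
def ray(uv,c,z):
    E=np.array(C[c]["extrinsics"]);d=E[:3,:3]@np.linalg.inv(C[c]["camera_matrix"])@[uv[0],uv[1],1]
    return E[:3,3]+d*(z-E[2,3])/d[2]
def cyl(x,y,r,z0,z1):
    a=np.linspace(0,2*np.pi,48);return np.vstack([np.c_[x+r*np.cos(a),y+r*np.sin(a),0*a+z] for z in(z0,z1)])
def box(x,y,w):
    c,s=np.cos(w),np.sin(w);return np.array([[x+c*a-s*b,y+s*a+c*b,z] for a in(-.15,.15) for b in(-.14,.14) for z in(0,.19)])
def mask(P,c):
    m=np.zeros((384*4,512*4),np.uint8);h=cv2.convexHull((proj(P,c)*4+1.5).round().astype(np.int32));cv2.fillConvexPoly(m,h,1)
    return cv2.resize(m*255,(512,384),interpolation=cv2.INTER_AREA)/255
def fit(f,x0,R,d):
    def cost(p):
        t=0
        for c,r in R.items():
            m=mask(f(*p),c);t+=1-np.minimum(m,r).sum()/np.maximum(m,r).sum()
        return t
    x0=np.array(x0);S=np.vstack([x0]+[x0+np.eye(len(x0))[i]*d[i] for i in range(len(x0))])
    o=minimize(cost,x0,method="Nelder-Mead",options=dict(initial_simplex=S,xatol=1e-4,fatol=1e-4))
    return np.round(o.x,4),round(o.fun,3)
def reg(n,c,uv):
    L=[d for d in regions_of(n,c) if d["score"]>.2]
    return min(L,key=lambda d:np.hypot((d["rect"][0]+d["rect"][2])/2-uv[0],(d["rect"][1]+d["rect"][3])/2-uv[1]))
E
python3 - <<'E'
from h import *
for c in C: grab_frame(c)
k=1.5625
print("deck corners",[np.round(ray(np.array(u)/k,"top",.19)[:2],4) for u in((237,197),(390,211),(373,380),(213,360))])
for n,f,uv,z in(("beaker",lambda x,y:cyl(x,y,.027,0,.08),{"top":(345,176),"side":(278,288)},.08),
 ("funnel",lambda x,y:cyl(x,y,.0315,.1985,.2345),{"top":(178,187),"side":(248,122)},.2345),
 ("knob_grip",lambda x,y:cyl(x,y,.018,.156,.18),{"top":(200,191)},.18),
 ("steamer",lambda x,y,w:box(x,y,w),{"top":(194,184),"side":(252,157)},.19)):
    x0=ray(uv["top"],"top",z)[:2]
    if n=="steamer": x0=np.r_[x0,-.08]
    R={c:reg(n,c,u) for c,u in uv.items()}
    print(n,[(c,np.round(r["rect"],0),round(r["score"],2)) for c,r in R.items()])
    M={c:r["region"].astype(float) for c,r in R.items()}
    print(n,x0.round(4),fit(f,x0,{"top":M["top"]},[.01,.01,.1]),fit(f,x0,M,[.01,.01,.1]))
for n,uv,z in(("knob",(313,299),.18),("funnel",(278,293),.2345)): print(n,ray(np.array(uv)/k,"top",z))
E
```

```text
deck corners [array([0.7038, 0.3116]), array([0.6788, 0.0383]), array([0.3797, 0.0664]), array([0.4138, 0.3441])]
beaker [('top', array([335., 162., 354., 188.]), 0.91), ('side', array([263., 273., 290., 304.]), 0.58)]
beaker [ 0.5809 -0.2447] (array([ 0.5836, -0.2489]), np.float64(0.044)) (array([ 0.584 , -0.2489]), np.float64(0.125))
funnel [('top', array([163., 174., 192., 201.]), 0.63), ('side', array([237., 110., 256., 131.]), 0.57)]
funnel [0.5267 0.2264] (array([0.5286, 0.2308]), np.float64(0.105)) (array([0.5283, 0.2303]), np.float64(0.177))
knob_grip [('top', array([130., 123., 252., 251.]), 0.8)]
knob_grip [0.5228 0.1748] (array([0.5272, 0.1742]), np.float64(0.986)) (array([0.5272, 0.1742]), np.float64(0.986))
steamer [('top', array([130., 129., 251., 253.]), 0.87), ('side', array([193., 107., 304., 208.]), 0.95)]
steamer [ 0.5409  0.1903 -0.08  ] (array([ 0.5428,  0.194 , -0.1085]), np.float64(0.094)) (array([ 0.544 ,  0.1954, -0.1088]), np.float64(0.207))
knob [0.52182893 0.17387461 0.18      ]
funnel [0.52534563 0.22653746 0.2345    ]
```

```bash
cat > go.py <<'E'
import sys,numpy as np
from scipy.spatial.transform import Rotation as R
from station import get_state
s=get_state();g=np.array(list(map(float,sys.argv[1:5])))
r=R.from_euler("xyz",s["ee_rot"]);d=r.inv().apply(g[:3]-s["eef_pos"])/.25
w=-((g[3]-s["ee_rot"][2]+np.pi)%(2*np.pi)-np.pi)/np.pi
print("d",d.round(3),"twist",round(w,3),"pos",np.round(s["eef_pos"],4),np.round(s["ee_rot"],3),"q",np.round(s["q"],2),"F",np.round(s["force"],1),"M",np.round(s["moment"],3),"w",round(s["width"],4),round(s["gripper_force"],1),"t",round(s["t"],2))
E
python3 go.py .528 .231 .30 0
```

```text
d [ 1.507  0.956 -0.294] twist -0.142 pos [0.2911 0.609  0.2266] [ 3.142  0.    -0.446] q [ 1.41  0.36  0.01 -0.   -1.22 -0.29] F [-0.6  0.6  0.9] M [-0.003  0.051  0.   ] w 0.0878 0.0 t 1.15
```

Request:
arm_command(commands=[{"tz":-0.17},{"tz":-0.3},{"tx":0.15,"ty":0.1,"tz":-0.4},{"tx":0.3,"ty":0.2,"tz":-0.45},{"tx":0.45,"ty":0.3,"tz":-0.45,"twist":-0.03},{"tx":0.6,"ty":0.4,"tz":-0.45,"twist":-0.07},{"tx":0.7,"ty":0.45,"tz":-0.45,"twist":-0.1},{"tx":0.75,"ty":0.5,"tz":-0.45,"twist":-0.142}], claw=1)

```text
invalid input
```

```bash
python3 go.py .528 .2305 .30 0
```

```text
d [ 1.508  0.957 -0.294] twist -0.142 pos [0.2911 0.609  0.2266] [ 3.142  0.    -0.446] q [ 1.41  0.36  0.01 -0.   -1.22 -0.29] F [-0.6  0.6  0.9] M [-0.003  0.051  0.   ] w 0.0878 0.0 t 1.15
```

Request:
arm_command(commands=[{"tx":0,"ty":0,"tz":-0.17,"twist":0},{"tx":0,"ty":0,"tz":-0.3,"twist":0},{"tx":0.15,"ty":0.1,"tz":-0.4,"twist":0},{"tx":0.3,"ty":0.2,"tz":-0.45,"twist":0},{"tx":0.45,"ty":0.3,"tz":-0.45,"twist":-0.03},{"tx":0.6,"ty":0.4,"tz":-0.45,"twist":-0.07},{"tx":0.7,"ty":0.45,"tz":-0.45,"twist":-0.1},{"tx":0.75,"ty":0.5,"tz":-0.45,"twist":-0.142}], claw=1, grip_force=15)

```text
t: 1.82
eef_pos: [0.408, 0.4125, 0.3398]
ee_rot: [-3.141, -0.001, -0.003]
force: [-0.7, -0.2, 0.4]
width: 0.0874
gripper_force: 0.0
```

```bash
python3 go.py .528 .2305 .30 0
```

```text
d [0.482 0.726 0.159] twist -0.001 pos [0.408  0.4125 0.3398] [-3.141e+00 -1.000e-03 -3.000e-03] q [ 1.13  0.15 -0.01  0.   -1.41  0.44] F [-0.7 -0.2  0.4] M [-0.074 -0.032  0.016] w 0.0874 0.0 t 1.82
```

Request:
arm_command(commands=[{"tx":0.1,"ty":0.13,"tz":0,"twist":0},{"tx":0.2,"ty":0.26,"tz":0,"twist":0},{"tx":0.3,"ty":0.4,"tz":0.03,"twist":0},{"tx":0.4,"ty":0.54,"tz":0.06,"twist":0},{"tx":0.48,"ty":0.66,"tz":0.1,"twist":0},{"tx":0.482,"ty":0.726,"tz":0.159,"twist":0},{"tx":0.482,"ty":0.726,"tz":0.159,"twist":0},{"tx":0.482,"ty":0.726,"tz":0.159,"twist":0}])

```text
t: 2.48
eef_pos: [0.5257, 0.2317, 0.2988]
ee_rot: [3.141, 0.001, -0.009]
force: [-0.5, 0.2, -0.5]
width: 0.0878
gripper_force: 0.0
```

```bash
python3 go.py .528 .2305 .202 0
python3 - <<'E'
from h import *
f=grab_frame("side");cv2.imwrite("pics/s1.png",cv2.resize(f[60:220,170:340,::-1],(640,600),interpolation=cv2.INTER_CUBIC))
E
```

```text
d [0.01  0.004 0.387] twist -0.003 pos [0.5257 0.2317 0.2988] [ 3.141e+00  1.000e-03 -9.000e-03] q [ 0.76  0.16 -0.1  -0.   -1.32  0.81] F [-0.5  0.2 -0.5] M [-0.022 -0.021  0.049] w 0.0878 0.0 t 2.48
```

View pics/s1.png

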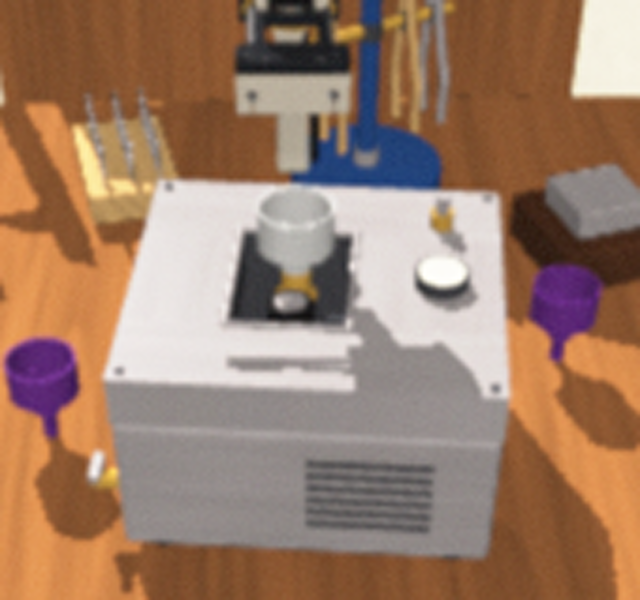

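The crop shows the gripper at column 293, over the funnel collar at column 297, so they line up. I'll go down and grip.

Request:
arm_command(commands=[{"tx":0.01,"ty":0.004,"tz":0.08,"twist":0},{"tx":0.01,"ty":0.004,"tz":0.16,"twist":0},{"tx":0.01,"ty":0.004,"tz":0.23,"twist":0},{"tx":0.01,"ty":0.004,"tz":0.29,"twist":0},{"tx":0.01,"ty":0.004,"tz":0.34,"twist":0},{"tx":0.01,"ty":0.004,"tz":0.375,"twist":0},{"tx":0.01,"ty":0.004,"tz":0.385,"twist":0},{"tx":0.01,"ty":0.004,"tz":0.385,"twist":0}])

```text
t: 3.2
eef_pos: [0.528, 0.2328, 0.203]
ee_rot: [3.141, 0.0, -0.006]
force: [0.7, 0.3, -0.5]
width: 0.0877
gripper_force: 0.0
```

Request:
arm_command(commands=[{"tx":0,"ty":0,"tz":0,"twist":0},{"tx":0,"ty":0,"tz":0,"twist":0},{"tx":0,"ty":0,"tz":0,"twist":0},{"tx":0,"ty":0,"tz":0,"twist":0},{"tx":0,"ty":0,"tz":0,"twist":0},{"tx":0,"ty":0,"tz":0,"twist":0},{"tx":0,"ty":0,"tz":0,"twist":0},{"tx":0,"ty":0,"tz":0,"twist":0}], claw=0.6, grip_force=12)

```text
t: 3.87
eef_pos: [0.5284, 0.2322, 0.2036]
ee_rot: [-3.141, -0.001, -0.007]
force: [-0.9, -0.0, 3.5]
width: 0.0627
gripper_force: 12.0
```

```bash
python3 go.py .528 .2305 .202 0
```

```text
d [-0.001  0.007  0.006] twist -0.002 pos [0.5284 0.2322 0.2036] [-3.141e+00 -1.000e-03 -7.000e-03] q [ 0.75  0.21 -0.24  0.   -1.11  0.81] F [-0.9 -0.   3.5] M [ 0.005  0.164 -0.007] w 0.0627 12.0 t 3.87
```

Request:
arm_command(commands=[{"tx":0,"ty":0,"tz":-0.03,"twist":0},{"tx":0,"ty":0,"tz":-0.08,"twist":0},{"tx":0,"ty":0,"tz":-0.14,"twist":0},{"tx":0,"ty":0,"tz":-0.2,"twist":0},{"tx":0,"ty":0,"tz":-0.26,"twist":0},{"tx":0,"ty":0,"tz":-0.32,"twist":0},{"tx":0,"ty":0.08,"tz":-0.34,"twist":0},{"tx":0,"ty":0.16,"tz":-0.34,"twist":0}])

```text
t: 4.53
eef_pos: [0.5283, 0.1925, 0.2897]
ee_rot: [-3.141, -0.002, -0.005]
force: [-0.1, 0.1, -0.8]
width: 0.0626
gripper_force: 12.0
```

```bash
python3 go.py .584 -.249 .26 0
```

```text
d [0.232 1.765 0.117] twist -0.002 pos [0.5283 0.1925 0.2897] [-3.141e+00 -2.000e-03 -5.000e-03] q [ 0.7   0.14 -0.14  0.   -1.29  0.87] F [-0.1  0.1 -0.8] M [-0.086 -0.054  0.045] w 0.0626 12.0 t 4.53
```

Request:
arm_command(commands=[{"tx":0.02,"ty":0.1,"tz":0,"twist":0},{"tx":0.04,"ty":0.22,"tz":0,"twist":0},{"tx":0.06,"ty":0.34,"tz":0,"twist":0},{"tx":0.08,"ty":0.46,"tz":0,"twist":0},{"tx":0.1,"ty":0.58,"tz":0,"twist":0},{"tx":0.12,"ty":0.7,"tz":0,"twist":0},{"tx":0.14,"ty":0.82,"tz":0,"twist":0},{"tx":0.16,"ty":0.94,"tz":0,"twist":0}])

```text
t: 5.2
eef_pos: [0.566, -0.0447, 0.2882]
ee_rot: [-3.141, 0.0, -0.007]
force: [1.1, 0.8, -1.5]
width: 0.0627
gripper_force: 12.0
```

```bash
python3 go.py .584 -.249 .22 0
```

```text
d [0.077 0.817 0.273] twist -0.002 pos [ 0.566  -0.0447  0.2882] [-3.141  0.    -0.007] q [ 0.27  0.15 -0.13 -0.   -1.29  1.3 ] F [ 1.1  0.8 -1.5] M [-0.051 -0.091  0.02 ] w 0.0627 12.0 t 5.2
```

Request:
arm_command(commands=[{"tx":0.01,"ty":0.12,"tz":0,"twist":0},{"tx":0.02,"ty":0.25,"tz":0,"twist":0},{"tx":0.04,"ty":0.39,"tz":0,"twist":0},{"tx":0.05,"ty":0.53,"tz":0.03,"twist":0},{"tx":0.06,"ty":0.66,"tz":0.1,"twist":0},{"tx":0.077,"ty":0.77,"tz":0.18,"twist":0},{"tx":0.077,"ty":0.82,"tz":0.27,"twist":0},{"tx":0.077,"ty":0.82,"tz":0.27,"twist":0}])

```text
t: 5.87
eef_pos: [0.5813, -0.2502, 0.215]
ee_rot: [-3.139, 0.008, -0.01]
force: [0.1, 0.7, -2.3]
width: 0.0625
gripper_force: 12.0
```

```bash
python3 go.py .584 -.249 .16 0
python3 - <<'E'
from h import *
f=grab_frame("side");cv2.imwrite("pics/s2.png",cv2.resize(f[170:350,190:370,::-1],(600,600),interpolation=cv2.INTER_CUBIC))
R={"side":reg("funnel","side",proj([.584,-.249,.23],"side")[0])}
print(R["side"]["rect"],R["side"]["score"])
f=grab_frame("top")
try:
  r=reg("funnel","top",proj([.584,-.249,.23],"top")[0]);print(r["rect"],r["score"])
except Exception as e:print(e)
# expected rim/shoulder extents in side view for funnel at given x
for x in(.579,.584,.589):
  P=proj(cyl(x,-.249,.0315,.2185+.0505-.0555-.0+.0,.2545-.0),"side");print(x,P.min(0),P.max(0))
E
```

```text
d [ 0.013 -0.004  0.22 ] twist -0.003 pos [ 0.5813 -0.2502  0.215 ] [-3.139  0.008 -0.01 ] q [-0.1   0.3  -0.1  -0.   -1.18  1.66] F [ 0.1  0.7 -2.3] M [ 0.111  0.131 -0.003] w 0.0625 12.0 t 5.87
[318.0, 128.2, 328.9, 152.3] 0.51
[348.5, 174.7, 363.1, 177.8] 0.36
0.579 [264.08541478 220.98899125] [295.19565476 256.87050649]
0.584 [266.41512911 220.92306861] [297.61250652 256.79466689]
0.589 [268.74377649 220.8571764 ] [300.0282065  256.71886307]
```

View pics/s2.png

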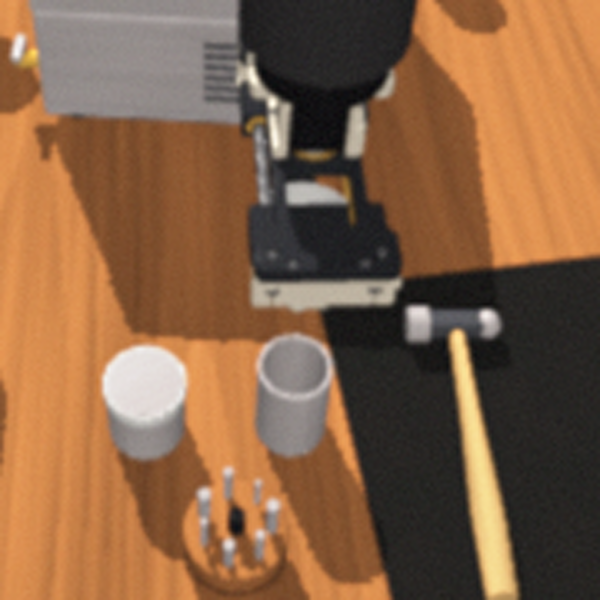

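The rim shows between the fingers at crop (315,190), and the open beaker mouth is at (295,362). Nothing is in the way, so I'll lower it.

Request:
arm_command(commands=[{"tx":0.01,"ty":-0.004,"tz":0.05,"twist":0},{"tx":0.012,"ty":-0.004,"tz":0.13,"twist":0},{"tx":0.012,"ty":-0.004,"tz":0.22,"twist":0},{"tx":0.012,"ty":-0.004,"tz":0.3,"twist":0},{"tx":0.012,"ty":-0.004,"tz":0.36,"twist":0},{"tx":0.012,"ty":-0.004,"tz":0.4,"twist":0},{"tx":0.012,"ty":-0.004,"tz":0.42,"twist":0},{"tx":0.012,"ty":-0.004,"tz":0.42,"twist":0}])

```text
t: 6.73
eef_pos: [0.5872, -0.2467, 0.115]
ee_rot: [-3.141, 0.001, -0.006]
force: [0.2, 0.5, -1.6]
width: 0.063
gripper_force: 12.0
```

```bash
python3 go.py .584 -.249 .087 0
```

```text
d [-0.013  0.009  0.112] twist -0.002 pos [ 0.5872 -0.2467  0.115 ] [-3.141e+00  1.000e-03 -6.000e-03] q [-0.09  0.39 -0.22 -0.   -0.97  1.66] F [ 0.2  0.5 -1.6] M [ 0.019  0.014 -0.02 ] w 0.063 12.0 t 6.73
```

Request:
arm_command(commands=[{"tx":-0.012,"ty":0.008,"tz":0.02,"twist":0},{"tx":-0.012,"ty":0.008,"tz":0.045,"twist":0},{"tx":-0.012,"ty":0.008,"tz":0.07,"twist":0},{"tx":-0.012,"ty":0.008,"tz":0.09,"twist":0},{"tx":-0.012,"ty":0.008,"tz":0.105,"twist":0},{"tx":-0.012,"ty":0.008,"tz":0.112,"twist":0},{"tx":-0.012,"ty":0.008,"tz":0.112,"twist":0},{"tx":-0.012,"ty":0.008,"tz":0.112,"twist":0}])

```text
t: 7.4
eef_pos: [0.5843, -0.2494, 0.0876]
ee_rot: [3.142, 0.0, -0.007]
force: [-1.3, 1.2, -1.5]
width: 0.0631
gripper_force: 12.0
```

```bash
python3 go.py .584 -.249 .085 0
```

```text
d [-0.001 -0.002  0.01 ] twist -0.002 pos [ 0.5843 -0.2494  0.0876] [ 3.142  0.    -0.007] q [-0.1   0.41 -0.25  0.   -0.91  1.66] F [-1.3  1.2 -1.5] M [-0.03  -0.041  0.011] w 0.0631 12.0 t 7.4
```

Down 2 mm more, then release.

Request:
arm_command(commands=[{"tx":0,"ty":0,"tz":0.004,"twist":0},{"tx":0,"ty":0,"tz":0.008,"twist":0},{"tx":0,"ty":0,"tz":0.01,"twist":0},{"tx":0,"ty":0,"tz":0.01,"twist":0},{"tx":0,"ty":0,"tz":0.01,"twist":0},{"tx":0,"ty":0,"tz":0.01,"twist":0},{"tx":0,"ty":0,"tz":0.01,"twist":0},{"tx":0,"ty":0,"tz":0.01,"twist":0}])

```text
t: 8.07
eef_pos: [0.5844, -0.2494, 0.0855]
ee_rot: [3.141, -0.001, -0.007]
force: [-1.4, 1.2, 3.9]
width: 0.0625
gripper_force: 12.0
```

```bash
python3 go.py .584 -.249 .085 0
```

```text
d [-0.002 -0.001  0.002] twist -0.002 pos [ 0.5844 -0.2494  0.0855] [ 3.141e+00 -1.000e-03 -7.000e-03] q [-0.1   0.41 -0.25  0.   -0.9   1.66] F [-1.4  1.2  3.9] M [0.445 0.372 0.033] w 0.0625 12.0 t 8.07
```

Request:
arm_command(commands=[{"tx":0,"ty":0,"tz":0,"twist":0},{"tx":0,"ty":0,"tz":0,"twist":0},{"tx":0,"ty":0,"tz":0,"twist":0},{"tx":0,"ty":0,"tz":0,"twist":0},{"tx":0,"ty":0,"tz":0,"twist":0},{"tx":0,"ty":0,"tz":0,"twist":0},{"tx":0,"ty":0,"tz":0,"twist":0},{"tx":0,"ty":0,"tz":0,"twist":0}], claw=1)

```text
t: 8.73
eef_pos: [0.5842, -0.2493, 0.085]
ee_rot: [-3.142, 0.0, -0.007]
force: [-0.4, -0.3, 0.8]
width: 0.0877
gripper_force: 0.0
```

```bash
python3 go.py .584 -.249 .085 0
```

```text
d [-0.001 -0.001  0.   ] twist -0.002 pos [ 0.5842 -0.2493  0.085 ] [-3.142  0.    -0.007] q [-0.1   0.41 -0.25 -0.   -0.9   1.66] F [-0.4 -0.3  0.8] M [-0.042 -0.025 -0.003] w 0.0877 0.0 t 8.73
```

Request:
arm_command(commands=[{"tx":0,"ty":0,"tz":-0.05,"twist":0},{"tx":0,"ty":0,"tz":-0.15,"twist":0},{"tx":0,"ty":0,"tz":-0.3,"twist":0},{"tx":0,"ty":0,"tz":-0.45,"twist":0},{"tx":0,"ty":-0.1,"tz":-0.6,"twist":0},{"tx":0,"ty":-0.25,"tz":-0.75,"twist":0},{"tx":0,"ty":-0.4,"tz":-0.8,"twist":0},{"tx":0,"ty":-0.55,"tz":-0.8,"twist":0}])

```text
t: 9.4
eef_pos: [0.5863, -0.1179, 0.289]
ee_rot: [3.141, -0.007, -0.008]
force: [1.3, 0.4, 0.2]
width: 0.0878
gripper_force: 0.0
```

```bash
python3 go.py .522 .176 .26 .68
python3 - <<'E'
from h import *
f=grab_frame("top");cv2.imwrite("pics/t3.png",cv2.resize(f[110:290,130:370,::-1],(800,600),interpolation=cv2.INTER_CUBIC))
f=grab_frame("side");cv2.imwrite("pics/s3.png",cv2.resize(f[100:340,190:340,::-1],(375,600),interpolation=cv2.INTER_CUBIC))
r=reg("funnel","side",proj([.584,-.249,.1],"side")[0]);print(r["rect"],r["score"])
P=proj(cyl(.584,-.249,.0315,.08,.116),"side");print(P.min(0),P.max(0))
for c in C:
  for n in("knob_grip","neck_mouth"):
    for d in spot_point(n,c)[:2]: print(c,n,np.round(d["uv"],1),round(d["score"],2),ray(d["uv"],c,.17 if n[0]=="k" else .176)[:2])
E
```

```text
d [-0.268 -1.174  0.114] twist -0.219 pos [ 0.5863 -0.1179  0.289 ] [ 3.141 -0.007 -0.008] q [ 0.13  0.2  -0.07  0.   -1.3   1.43] F [1.3 0.4 0.2] M [ 0.039 -0.225 -0.014] w 0.0878 0.0 t 9.4
[267.6, 260.9, 291.2, 292.3] 0.76
[264.67963491 259.3780282 ] [292.23936694 290.86238513]
side knob_grip [244.8 141.2] 0.96 [0.51706346 0.18343653]
side knob_grip [278.4 288.3] 0.68 [ 0.57322717 -0.32782793]
side neck_mouth [249.2 127.9] 0.71 [0.53269636 0.24539146]
top knob_grip [200.1 189. ] 0.87 [0.5296601  0.17585919]
top knob_grip [342.4 179.2] 0.25 [ 0.5579483  -0.22094045]
top neck_mouth [179.4 189.7] 0.84 [0.5268449  0.23239959]
top neck_mouth [201.3 190.8] 0.43 [0.52388198 0.17169036]
```

View pics/t3.png

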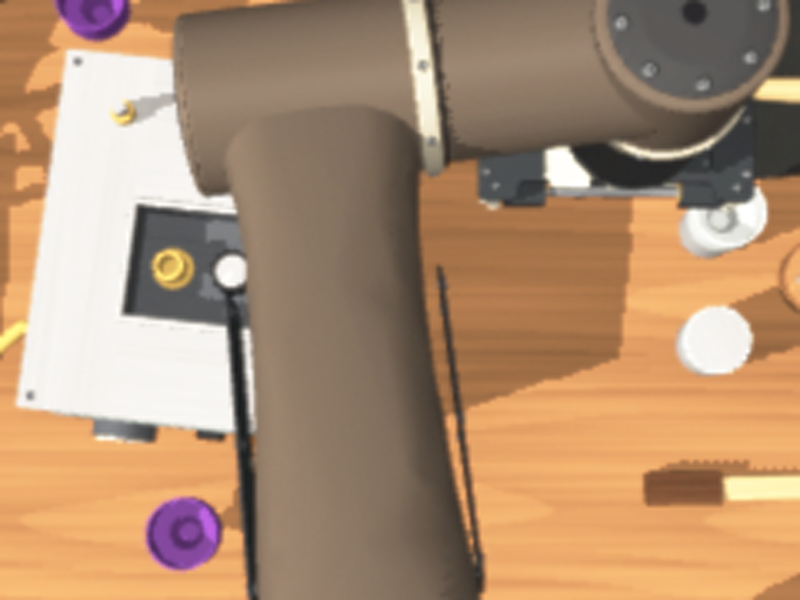

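View pics/s3.png

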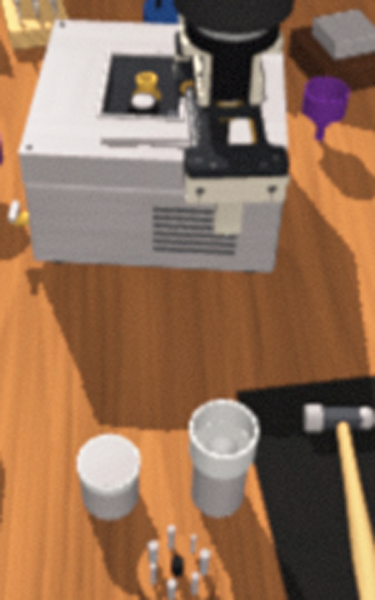

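The funnel sits upright in the beaker at side crop (223,440). In the top crop the neck is at (172,268) and the knob's bright cap at (231,271). The well's left corners are at (136,205) and (123,314).

Run:
```python
from h import *
px=lambda u,v:((u+.5)*.3+130-.5,(v+.5)*.3+110-.5)
for n,p,z in(("neck",(172,268),.176),("knobcap",(231,271),.18),("wellTL",(136,205),.193),("wellBL",(123,314),.193)):print(n,ray(px(*p),"top",z)[:2].round(4))
sp=lambda u,v:((u+.5)*.4+190-.5,(v+.5)*.4+100-.5)
for n,p,z in(("neck",(148,80),.176),("knob",(144,101),.18)):print(n,ray(sp(*p),"side",z)[:2].round(4))
x,y,w=.5435,.194,-.1075;c,s=np.cos(w),np.sin(w)
for n,a,b in(("neck",-.02,.035),("knob",-.02,-.019),("wTL",.027,.065),("wBL",-.067,.065)):print("model",n,round(x+c*a-s*b,4),round(y+s*a+c*b,4))
```

```text
neck [0.5259 0.2273]
knobcap [0.523  0.1777]
wellTL [0.5761 0.2553]
wellBL [0.4858 0.2636]
neck [0.531  0.2246]
knob [0.5245 0.1751]
model neck 0.5274 0.2309
model knob 0.5216 0.1773
model wTL 0.5773 0.2557
model wBL 0.4839 0.2658
```

Request:
arm_command(commands=[{"tx":0,"ty":-0.1,"tz":0,"twist":-0.03},{"tx":-0.03,"ty":-0.2,"tz":0,"twist":-0.06},{"tx":-0.06,"ty":-0.32,"tz":0,"twist":-0.09},{"tx":-0.1,"ty":-0.45,"tz":0,"twist":-0.12},{"tx":-0.13,"ty":-0.58,"tz":0,"twist":-0.15},{"tx":-0.17,"ty":-0.71,"tz":0,"twist":-0.18},{"tx":-0.2,"ty":-0.84,"tz":0,"twist":-0.2},{"tx":-0.24,"ty":-0.95,"tz":0,"twist":-0.219}], claw=0.52)

```text
t: 10.42
eef_pos: [0.5265, 0.1203, 0.2839]
ee_rot: [3.142, 0.001, 0.683]
force: [0.2, -0.0, 0.2]
width: 0.0461
gripper_force: 0.0
```

```bash
python3 go.py .522 .176 .215 .68
```

```text
d [ 0.127 -0.184  0.275] twist 0.001 pos [0.5265 0.1203 0.2839] [3.142e+00 1.000e-03 6.830e-01] q [ 0.59  0.1  -0.19  0.   -1.28  1.67] F [ 0.2 -0.   0.2] M [-0.055 -0.161 -0.012] w 0.0461 0.0 t 10.42
```

Request:
arm_command(commands=[{"tx":0.04,"ty":-0.06,"tz":0.05,"twist":0},{"tx":0.08,"ty":-0.12,"tz":0.12,"twist":0},{"tx":0.129,"ty":-0.183,"tz":0.2,"twist":0},{"tx":0.129,"ty":-0.183,"tz":0.27,"twist":0},{"tx":0.129,"ty":-0.183,"tz":0.27,"twist":0},{"tx":0.129,"ty":-0.183,"tz":0.27,"twist":0},{"tx":0.129,"ty":-0.183,"tz":0.27,"twist":0},{"tx":0.129,"ty":-0.183,"tz":0.27,"twist":0}])

```text
t: 11.08
eef_pos: [0.5238, 0.1751, 0.2182]
ee_rot: [3.141, -0.002, 0.68]
force: [0.1, -0.5, 0.4]
width: 0.0455
gripper_force: 0.0
```

```bash
python3 go.py .5225 .1765 .154 .68;  python3 - <<'E'
from h import *
f=grab_frame("side");cv2.imwrite("pics/s4.png",cv2.resize(f[90:170,200:300,::-1],(750,600),interpolation=cv2.INTER_CUBIC))
E
```

```text
d [-0.001 -0.008  0.257] twist 0.0 pos [0.5238 0.1751 0.2182] [ 3.141e+00 -2.000e-03  6.800e-01] q [ 0.68  0.16 -0.28  0.   -1.13  1.57] F [ 0.1 -0.5  0.4] M [-0.141 -0.065  0.008] w 0.0455 0.0 t 11.08
```

View pics/s4.png

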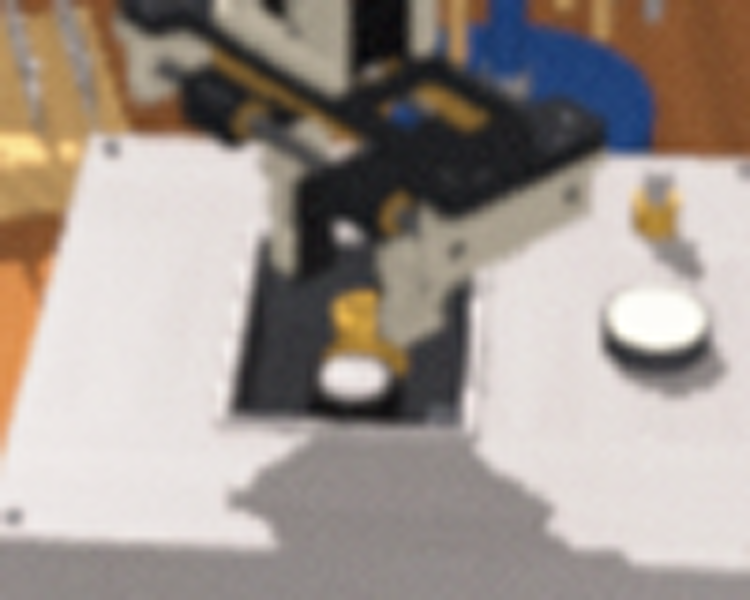

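The fingers straddle the knob cap at crop (355,378), with one tip near (285,260) and the other near (412,335). Lowering slowly.

Request:
arm_command(commands=[{"tx":0,"ty":-0.006,"tz":0.03,"twist":0},{"tx":0,"ty":-0.006,"tz":0.06,"twist":0},{"tx":0,"ty":-0.006,"tz":0.09,"twist":0},{"tx":0,"ty":-0.006,"tz":0.12,"twist":0},{"tx":0,"ty":-0.006,"tz":0.14,"twist":0},{"tx":0,"ty":-0.006,"tz":0.155,"twist":0},{"tx":0,"ty":-0.006,"tz":0.16,"twist":0},{"tx":0,"ty":-0.006,"tz":0.16,"twist":0}])

```text
t: 11.8
eef_pos: [0.5218, 0.1767, 0.1765]
ee_rot: [3.142, 0.001, 0.681]
force: [0.1, -0.4, 0.5]
width: 0.0459
gripper_force: 0.0
```

```bash
python3 go.py .523 .1762 .154 .68
```

```text
d [0.003 0.005 0.09 ] twist 0.0 pos [0.5218 0.1767 0.1765] [3.142e+00 1.000e-03 6.810e-01] q [ 0.68  0.2  -0.33  0.   -1.04  1.57] F [ 0.1 -0.4  0.5] M [-0.107 -0.046 -0.049] w 0.0459 0.0 t 11.8
```

Request:
arm_command(commands=[{"tx":0.003,"ty":0.005,"tz":0.015,"twist":0},{"tx":0.003,"ty":0.005,"tz":0.03,"twist":0},{"tx":0.003,"ty":0.005,"tz":0.045,"twist":0},{"tx":0.003,"ty":0.005,"tz":0.06,"twist":0},{"tx":0.003,"ty":0.005,"tz":0.075,"twist":0},{"tx":0.003,"ty":0.005,"tz":0.088,"twist":0},{"tx":0.003,"ty":0.005,"tz":0.09,"twist":0},{"tx":0.003,"ty":0.005,"tz":0.09,"twist":0}])

```text
t: 12.47
eef_pos: [0.5232, 0.1762, 0.1541]
ee_rot: [3.142, 0.001, 0.681]
force: [-0.5, -0.1, 0.6]
width: 0.0458
gripper_force: 0.0
```

Request:
arm_command(commands=[{"tx":0,"ty":0,"tz":0,"twist":0},{"tx":0,"ty":0,"tz":0,"twist":0},{"tx":0,"ty":0,"tz":0,"twist":0},{"tx":0,"ty":0,"tz":0,"twist":0},{"tx":0,"ty":0,"tz":0,"twist":0},{"tx":0,"ty":0,"tz":0,"twist":0},{"tx":0,"ty":0,"tz":0,"twist":0},{"tx":0,"ty":0,"tz":0,"twist":0}], claw=0.3, grip_force=5)

```text
t: 13.13
eef_pos: [0.5233, 0.1765, 0.1546]
ee_rot: [-3.141, -0.0, 0.681]
force: [-2.7, 3.2, 2.7]
width: 0.0358
gripper_force: 5.0
```

```bash
python3 go.py .5235 .176 .154 .68
```

```text
d [-0.001  0.002  0.002] twist 0.0 pos [0.5233 0.1765 0.1546] [-3.141 -0.     0.681] q [ 0.68  0.22 -0.36 -0.   -0.99  1.57] F [-2.7  3.2  2.7] M [0.734 0.838 0.016] w 0.0358 5.0 t 13.13
```

Request:
arm_command(commands=[{"tx":0,"ty":-0.004,"tz":0,"twist":0},{"tx":0,"ty":-0.004,"tz":0,"twist":0},{"tx":0,"ty":-0.004,"tz":0,"twist":0},{"tx":0,"ty":-0.004,"tz":0,"twist":0},{"tx":0,"ty":-0.004,"tz":0,"twist":0},{"tx":0,"ty":-0.004,"tz":0,"twist":0},{"tx":0,"ty":-0.004,"tz":0,"twist":0},{"tx":0,"ty":-0.004,"tz":0,"twist":0}])

```text
t: 13.8
eef_pos: [0.5232, 0.1766, 0.1546]
ee_rot: [3.141, -0.0, 0.681]
force: [3.0, -3.4, 1.3]
width: 0.0355
gripper_force: 5.0
```

```bash
python3 go.py .5233 .1765 .154 .68
```

```text
d [-0.     0.001  0.002] twist 0.0 pos [0.5232 0.1766 0.1546] [ 3.141 -0.     0.681] q [ 0.68  0.22 -0.36  0.   -0.99  1.57] F [ 3.  -3.4  1.3] M [-1.439 -1.518  0.026] w 0.0355 5.0 t 13.8
```

Request:
arm_command(commands=[{"tx":0,"ty":0.002,"tz":0,"twist":0},{"tx":0,"ty":0.002,"tz":0,"twist":0},{"tx":0,"ty":0.002,"tz":0,"twist":0},{"tx":0,"ty":0.002,"tz":0,"twist":0.02},{"tx":0,"ty":0.002,"tz":0,"twist":0.04},{"tx":0,"ty":0.002,"tz":0,"twist":0.06},{"tx":0,"ty":0.002,"tz":0,"twist":0.08},{"tx":0,"ty":0.002,"tz":0,"twist":0.1}], grip_force=50)

```text
t: 14.47
eef_pos: [0.5232, 0.1766, 0.1546]
ee_rot: [3.141, -0.0, 0.365]
force: [3.2, -1.8, 3.0]
width: 0.0349
gripper_force: 50.0
```

```bash
python3 go.py .5233 .1765 .154 .68
```

```text
d [0.    0.    0.002] twist -0.1 pos [0.5232 0.1766 0.1546] [ 3.141 -0.     0.365] q [ 0.68  0.22 -0.36  0.   -0.99  1.25] F [ 3.2 -1.8  3. ] M [-1.17  -1.084  0.261] w 0.0349 50.0 t 14.47
```

Request:
arm_command(commands=[{"tx":0,"ty":0,"tz":0,"twist":0.01},{"tx":0,"ty":0,"tz":0,"twist":0.02},{"tx":0,"ty":0,"tz":0,"twist":0.03},{"tx":0,"ty":0,"tz":0,"twist":0.04},{"tx":0,"ty":0,"tz":0,"twist":0.05},{"tx":0,"ty":0,"tz":0,"twist":0.06},{"tx":0,"ty":0,"tz":0,"twist":0.06},{"tx":0,"ty":0,"tz":0,"twist":0.06}])

```text
t: 15.13
eef_pos: [0.5232, 0.1766, 0.1546]
ee_rot: [3.141, -0.0, 0.18]
force: [3.2, -3.2, 2.5]
width: 0.0349
gripper_force: 50.0
```

```bash
python3 go.py .5233 .1765 .154 .68
```

```text
d [0.    0.001 0.002] twist -0.159 pos [0.5232 0.1766 0.1546] [ 3.141 -0.     0.18 ] q [ 0.68  0.22 -0.36  0.   -0.99  1.07] F [ 3.2 -3.2  2.5] M [-1.314 -1.271 -0.152] w 0.0349 50.0 t 15.13
```

Request:
arm_command(commands=[{"tx":0,"ty":0,"tz":0,"twist":0.008},{"tx":0,"ty":0,"tz":0,"twist":0.016},{"tx":0,"ty":0,"tz":0,"twist":0.024},{"tx":0,"ty":0,"tz":0,"twist":0.032},{"tx":0,"ty":0,"tz":0,"twist":0.04},{"tx":0,"ty":0,"tz":0,"twist":0.048},{"tx":0,"ty":0,"tz":0,"twist":0.056},{"tx":0,"ty":0,"tz":0,"twist":0.064}])

```text
t: 15.8
eef_pos: [0.5232, 0.1766, 0.1546]
ee_rot: [3.141, -0.0, -0.022]
force: [3.6, -3.1, 2.2]
width: 0.0349
gripper_force: 50.0
```

```bash
python3 go.py .5233 .1765 .154 .68
```

```text
d [0.    0.    0.002] twist -0.223 pos [0.5232 0.1766 0.1546] [ 3.141 -0.    -0.022] q [ 0.68  0.22 -0.36  0.   -0.99  0.87] F [ 3.6 -3.1  2.2] M [-1.269 -1.183  0.269] w 0.0349 50.0 t 15.8
```

Request:
arm_command(commands=[{"tx":0,"ty":0,"tz":0,"twist":0.0075},{"tx":0,"ty":0,"tz":0,"twist":0.015},{"tx":0,"ty":0,"tz":0,"twist":0.0225},{"tx":0,"ty":0,"tz":0,"twist":0.03},{"tx":0,"ty":0,"tz":0,"twist":0.0375},{"tx":0,"ty":0,"tz":0,"twist":0.045},{"tx":0,"ty":0,"tz":0,"twist":0.0525},{"tx":0,"ty":0,"tz":0,"twist":0.06}])

```text
t: 16.47
eef_pos: [0.5232, 0.1766, 0.1546]
ee_rot: [3.142, -0.0, -0.212]
force: [4.2, -4.1, 3.3]
width: 0.035
gripper_force: 50.0
```

```bash
python3 go.py .5233 .1765 .154 .68
```

```text
d [0.001 0.    0.002] twist -0.284 pos [0.5232 0.1766 0.1546] [ 3.142 -0.    -0.212] q [ 0.68  0.22 -0.36  0.   -0.99  0.68] F [ 4.2 -4.1  3.3] M [-1.431 -1.274  0.274] w 0.035 50.0 t 16.47
```

Request:
arm_command(commands=[{"tx":0,"ty":0,"tz":0,"twist":0.0075},{"tx":0,"ty":0,"tz":0,"twist":0.015},{"tx":0,"ty":0,"tz":0,"twist":0.0225},{"tx":0,"ty":0,"tz":0,"twist":0.03},{"tx":0,"ty":0,"tz":0,"twist":0.0375},{"tx":0,"ty":0,"tz":0,"twist":0.045},{"tx":0,"ty":0,"tz":0,"twist":0.0525},{"tx":0,"ty":0,"tz":0,"twist":0.06}])

```text
t: 17.13
eef_pos: [0.5232, 0.1766, 0.1546]
ee_rot: [-3.141, -0.0, -0.4]
force: [2.6, -3.9, 3.5]
width: 0.035
gripper_force: 50.0
```

```bash
python3 go.py .5233 .1765 .154 .68
```

```text
d [0.001 0.    0.002] twist -0.344 pos [0.5232 0.1766 0.1546] [-3.141 -0.    -0.4  ] q [ 0.68  0.22 -0.36  0.   -0.99  0.49] F [ 2.6 -3.9  3.5] M [-1.392 -1.19   0.197] w 0.035 50.0 t 17.13
```

Request:
arm_command(commands=[{"tx":0,"ty":0,"tz":0,"twist":0.0075},{"tx":0,"ty":0,"tz":0,"twist":0.015},{"tx":0,"ty":0,"tz":0,"twist":0.0225},{"tx":0,"ty":0,"tz":0,"twist":0.03},{"tx":0,"ty":0,"tz":0,"twist":0.0375},{"tx":0,"ty":0,"tz":0,"twist":0.045},{"tx":0,"ty":0,"tz":0,"twist":0.0525},{"tx":0,"ty":0,"tz":0,"twist":0.06}])

```text
t: 17.8
eef_pos: [0.5232, 0.1767, 0.1546]
ee_rot: [-3.141, -0.0, -0.589]
force: [3.8, -3.8, 3.4]
width: 0.0349
gripper_force: 50.0
```

```bash
python3 go.py .5233 .1765 .154 .68
```

```text
d [0.001 0.    0.002] twist -0.404 pos [0.5232 0.1767 0.1546] [-3.141 -0.    -0.589] q [ 0.68  0.22 -0.36  0.   -0.99  0.3 ] F [ 3.8 -3.8  3.4] M [-1.346 -1.315  0.331] w 0.0349 50.0 t 17.8
```

Request:
arm_command(commands=[{"tx":0,"ty":0,"tz":0,"twist":0.004},{"tx":0,"ty":0,"tz":0,"twist":0.008},{"tx":0,"ty":0,"tz":0,"twist":0.012},{"tx":0,"ty":0,"tz":0,"twist":0.016},{"tx":0,"ty":0,"tz":0,"twist":0.02},{"tx":0,"ty":0,"tz":0,"twist":0.024},{"tx":0,"ty":0,"tz":0,"twist":0.027},{"tx":0,"ty":0,"tz":0,"twist":0.03}])

```text
t: 18.47
eef_pos: [0.5232, 0.1766, 0.1546]
ee_rot: [-3.141, -0.0, -0.683]
force: [3.8, -3.5, 3.9]
width: 0.0355
gripper_force: 50.0
```

```bash
python3 go.py .5233 .1765 .154 .68
```

```text
d [0.001 0.    0.002] twist -0.434 pos [0.5232 0.1766 0.1546] [-3.141 -0.    -0.683] q [ 0.68  0.22 -0.36  0.   -0.99  0.21] F [ 3.8 -3.5  3.9] M [-1.306 -1.316  0.296] w 0.0355 50.0 t 18.47
```

Request:
arm_command(commands=[{"tx":0,"ty":0,"tz":0,"twist":0.006},{"tx":0,"ty":0,"tz":0,"twist":0.012},{"tx":0,"ty":0,"tz":0,"twist":0.018},{"tx":0,"ty":0,"tz":0,"twist":0.024},{"tx":0,"ty":0,"tz":0,"twist":0.03},{"tx":0,"ty":0,"tz":0,"twist":0.036},{"tx":0,"ty":0,"tz":0,"twist":0.042},{"tx":0,"ty":0,"tz":0,"twist":0.048}])

```text
t: 19.13
eef_pos: [0.5232, 0.1767, 0.1546]
ee_rot: [-3.141, -0.0, -0.834]
force: [3.7, -3.6, 2.8]
width: 0.0352
gripper_force: 50.0
```

```bash
python3 go.py .5233 .1765 .154 .68
```

```text
d [0.001 0.    0.002] twist -0.482 pos [0.5232 0.1767 0.1546] [-3.141 -0.    -0.834] q [ 0.68  0.22 -0.36  0.   -0.99  0.06] F [ 3.7 -3.6  2.8] M [-1.292 -1.292  0.43 ] w 0.0352 50.0 t 19.13
```

Request:
arm_command(commands=[{"tx":0,"ty":0,"tz":0,"twist":0.003},{"tx":0,"ty":0,"tz":0,"twist":0.006},{"tx":0,"ty":0,"tz":0,"twist":0.009},{"tx":0,"ty":0,"tz":0,"twist":0.012},{"tx":0,"ty":0,"tz":0,"twist":0.014},{"tx":0,"ty":0,"tz":0,"twist":0.016},{"tx":0,"ty":0,"tz":0,"twist":0.018},{"tx":0,"ty":0,"tz":0,"twist":0.02}])

```text
t: 19.8
eef_pos: [0.5232, 0.1767, 0.1546]
ee_rot: [-3.141, -0.0, -0.896]
force: [2.8, -3.5, 3.9]
width: 0.0353
gripper_force: 50.0
```

```bash
python3 go.py .5233 .1765 .154 .68
```

```text
d [0.001 0.    0.002] twist -0.502 pos [0.5232 0.1767 0.1546] [-3.141 -0.    -0.896] q [ 0.68  0.22 -0.36  0.   -0.99 -0.01] F [ 2.8 -3.5  3.9] M [-1.343 -1.305  0.48 ] w 0.0353 50.0 t 19.8
```

Request:
arm_command(commands=[{"tx":0,"ty":0,"tz":0,"twist":0.003},{"tx":0,"ty":0,"tz":0,"twist":0.006},{"tx":0,"ty":0,"tz":0,"twist":0.009},{"tx":0,"ty":0,"tz":0,"twist":0.011},{"tx":0,"ty":0,"tz":0,"twist":0.013},{"tx":0,"ty":0,"tz":0,"twist":0.015},{"tx":0,"ty":0,"tz":0,"twist":0.017},{"tx":0,"ty":0,"tz":0,"twist":0.019}])

```text
t: 20.47
eef_pos: [0.5232, 0.1767, 0.1546]
ee_rot: [-3.141, -0.0, -0.956]
force: [3.9, -4.1, 3.7]
width: 0.0349
gripper_force: 50.0
```

```bash
python3 go.py .5233 .1765 .154 .68
```

```text
d [0.001 0.    0.002] twist -0.521 pos [0.5232 0.1767 0.1546] [-3.141 -0.    -0.956] q [ 0.68  0.22 -0.36  0.   -0.99 -0.07] F [ 3.9 -4.1  3.7] M [-1.391 -1.388  0.549] w 0.0349 50.0 t 20.47
```

Request:
arm_command(commands=[{"tx":0,"ty":0,"tz":0,"twist":0},{"tx":0,"ty":0,"tz":0,"twist":0},{"tx":0,"ty":0,"tz":0,"twist":0},{"tx":0,"ty":0,"tz":0,"twist":0},{"tx":0,"ty":0,"tz":0,"twist":0},{"tx":0,"ty":0,"tz":0,"twist":0},{"tx":0,"ty":0,"tz":0,"twist":0},{"tx":0,"ty":0,"tz":0,"twist":0}], claw=0.52)

```text
t: 21.13
eef_pos: [0.5229, 0.1767, 0.1543]
ee_rot: [3.141, 0.0, -0.955]
force: [1.2, -0.5, -0.6]
width: 0.0458
gripper_force: 0.0
```

Request:
arm_command(commands=[{"tx":0,"ty":0,"tz":-0.03,"twist":0},{"tx":0,"ty":0,"tz":-0.08,"twist":0},{"tx":0,"ty":0,"tz":-0.14,"twist":0},{"tx":0,"ty":0,"tz":-0.2,"twist":0},{"tx":0,"ty":0,"tz":-0.27,"twist":0},{"tx":0,"ty":0,"tz":-0.34,"twist":0},{"tx":0,"ty":0,"tz":-0.4,"twist":0},{"tx":0,"ty":0,"tz":-0.4,"twist":0}])

```text
t: 21.8
eef_pos: [0.5245, 0.1773, 0.2586]
ee_rot: [-3.136, -0.001, -0.955]
force: [0.1, 0.5, 0.6]
width: 0.0456
gripper_force: 0.0
```

```bash
python3 go.py .5233 .1765 .154 .68
python3 - <<'E'
from h import *
f=grab_frame("side");cv2.imwrite("pics/s5.png",cv2.resize(f[100:340,190:340,::-1],(375,600),interpolation=cv2.INTER_CUBIC))
E
```

```text
d [-0.001  0.008  0.418] twist -0.52 pos [0.5245 0.1773 0.2586] [-3.136e+00 -1.000e-03 -9.550e-01] q [ 0.68  0.14 -0.21  0.   -1.22 -0.07] F [0.1 0.5 0.6] M [ 0.039 -0.125  0.032] w 0.0456 0.0 t 21.8
```

View pics/s5.png

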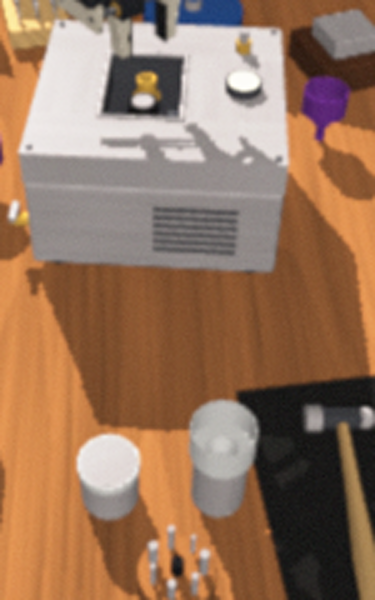

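The funnel is upright in the beaker at crop (223,440), and the gripper is clear of the well at z = 0.26. Handing in.

```bash
python3 -c "
from station import *
print(job_done())"
```

```text
the job is handed in; nothing more can be done
None
```

I stood the funnel spout down in the beaker, turned the fill valve onto its seat and nipped it up to about 0.3 N m past first touch, then withdrew the arm and handed the job in at about 22 s; no verdict was returned.

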